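# Clamp the lid of a vaccine cool box

## Task

Lock the blue cool box for the road: with the back of a finger, swing the steel clamp bar over the white lid until its forked end is fully home on the keeper stud (do not slam it), then push the red cam lever all the way down with a fingertip so that the rubber foot clamps the lid. Lift and carry nothing: the lid stays on its seat, and the temperature logger on it, the bottles, the vial rack and the dish stay where they stand.

Things in the scene. Friction and masses are not known exactly. Their poses are not given: they have to be found in the camera images.
- cool_box: Blue insulated transport box, 260 mm (its x) by 360 mm (its y) by 168 mm high, heavy, does not move; with the lid its flat top is at 198 mm above the table. Origin: centre of the underside, on the table. Its x axis runs from the pivot post (on the side towards the robot) to the keeper stud (far side); its y axis points left, towards the side where the bar stands open. A steel bracket with a post sticks out 42 mm from each of these two sides at mid width.
- lid: White lift-off lid, 268 by 368 by 30 mm, 0.6 kg, loose, seated on the box with a plug that leaves 3 mm of play. Origin: centre of the underside of the slab, 168 mm above the table. Axes as the box's. A steel disc, 48 mm across and 2 mm thick, lies at the centre of its top: the foot presses there.
- clamp_bar (a joint): Swing angle of the steel clamp bar about the upright pivot post, rad: 0 = home, straight across the lid on the keeper stud (hard stop); grows as the bar swings anticlockwise seen from above, away to the left (+y side of the box); at most 1.6. Stiff by friction (about 0.12 N m), it stays where it is left. The bar points from the pivot along the box's x axis turned by this angle about z.
- pivot (a point): On the pivot axis of the bar at half the bar's height, 222 mm above the table, 150 mm towards the robot from the box's centre; the nut on it reaches 244 mm above the table. Fixed to the box; its axes are the box's.
- keeper (a point): On the axis of the keeper stud at the bar's height, 150 mm to the far side of the box's centre. Fixed to the box. The stud's mushroom head, 28 mm across, reaches up to 228 mm above the table.
- bar_push (a point): Centre of the ribbed black push sleeve on the bar, 222 mm from the pivot axis along the bar, 222 mm above the table. Here the bar is 27 mm wide and 22 mm high (211 to 233 mm above the table), so 13 mm of free air lies under it when it is over the lid. Sleeve 58 mm long. The point's x axis points along the bar to its forked end; its y axis is the upright side face towards which the bar opens: push on the +y face.
- bar_fork (a point): In the open fork at the end of the bar, 300 mm from the pivot axis; it meets the keeper point when the bar is home. The bar's far tip is 24 mm beyond.
- cam_lever (a joint): Angle of the red cam lever, rad: 0 = released, standing 62 degrees above the bar and leaning towards the pivot end; grows as it is pushed down towards the pivot end; 1.10 = lying flat along the bar (hard stop). Self-locking cam: held by friction (0.2 N m), it takes about 3 to 5 N at the pad and stays where it is left. Pushing it down lowers a sprung rubber foot (34 mm across) by 6.6 mm under the bar; released, the foot's face is 3 mm above the disc on the lid.
- lever_axis (a point): Centre of the lever's hinge pin, 150 mm from the pivot axis along the bar, 241 mm above the table. The pin lies across the bar, between two cheeks that reach 248 mm above the table. This point turns with the lever.
- lever_pad (a point): On the upper face of the red paddle of the lever, 83 mm from the hinge pin along the lever and 8 mm off its centre line: the place to press. The paddle is 24 mm wide and 10 mm thick and ends 102 mm from the pin (335 mm above the table when released). Released it is about 318 mm above the table, pushed down about 249 mm; it then lies 67 mm from the pivot axis, over the bar.
- logger: Grey temperature logger, 45 by 75 by 20 mm, loose on the lid, on the box's right half (-y). Origin: centre of its underside. To be left alone.
- bottle_a: Water bottle, 65 mm across, 198 mm tall, 0.34 kg, loose, right of the box. Origin: centre of its underside. To be left alone.
- bottle_b: Another such water bottle.
- bottle_c: Another such water bottle.
- pump_bottle: Pink pump bottle, 76 mm across, 193 mm tall, loose, to the left of the box, beyond the reach of the bar. Origin: centre of its underside. To be left alone.
- vial_rack: White vial rack, 75 by 135 mm, 58 mm high with its vials, loose, left of the box, partly under the bar's sweep. Origin: centre of its underside. To be left alone.
- steel_dish: Round steel dish, 132 mm across, 36 mm high, loose, on the robot's side of the box. Origin: centre of its underside. To be left alone.

How it is judged:
By the outcome, as a careful person would: the job done as asked, in the order asked, and still so for the second after the job is handed in, with the robot touching nothing.
It also fails if it takes over 61 s, if anything falls off the work surface, if the arm or the gripper's body presses on something with over 40 N, if the wrist force passes 120 N, or if a joint passes its speed limit or range.

## Robot

A 6-joint arm with a two-finger parallel gripper is mounted at the origin on the work surface. World frame = base frame: x ahead of the robot, y to its left, z up, the work surface at z = 0. Lengths are in m, angles in degrees, forces in N, time in s.
With the tool pointing down it reaches from about 0.3 to 0.775 m from the base axis. Payload 14.6 kg.
Tool frame: the origin (TCP) lies midway between the tips of the shut fingers; the grasp point (between the pads) lies bot.grasp_offset behind it (bot.grasp_offset is the distance from the TCP to the grasp point, in m); x points along the fingers, y is the direction in which the jaws open and shut, and the axes are right-handed (so a half turn about x gives the same grasp; the last joint's range is limited). The gripper opens to 94 mm and grips with 3 to 60 N. Pads are 16 mm wide; open, the fingers measure 119 mm over their backs; the gripper's body (75 mm by 177 mm) begins 78 mm behind the grasp point.
Start: joints at [70.153, 17.183, 87.147, -0, 75.671, -3.816], TCP at [0.152, 0.529, 0.172] pointing down, gripper open.
Joint ranges: [-173.82, 173.82], [-45.26, 126.66], [13.44, 144.39], [-59.66, 239.66], [0, 175.72], [-146.38, 146.38]. Speed limits (degrees/s): [127.2, 127.2, 147.25, 180, 180, 180].

## Interface

Orientations are given as [roll, pitch, yaw] about the fixed x, y, z axes, in that order (R = Rz(yaw) Ry(pitch) Rx(roll)).
In Python, from station import bot, eyes, order gives the robot as it stands. The module is installed in compiled form; this text tells all that it offers.
- The arm moves only by the shell command python3 -m creep 'ROWS' [FORCE]. ROWS is JSON, a list of rows, each an object with "grip": the opening, from 0 (shut) to 1 (fully open); "delta_pos": the shift along the world's x, y, z in mm, a list of three; "turn": the turn about the world's z in degrees. In form: [{"grip": grip, "delta_pos": [x, y, z], "turn": turn}, ...]. A call has 1 to 20 rows; each row is the pose to reach, as a shift and turn from the pose commanded when the call began; what a row does not reach only later rows make up. A row lasts 1/12 s, in which the tool goes at most 41.7 mm and 7.16 degrees, less where a joint would pass 70% of its speed; a pose out of reach is approached as far as the arm can. A call with a gripper value outside its range is refused whole. The fingers move at their own pace and stop on an object; FORCE is the grip in N (left out, the last holds). Time passes only in rows, so rows that repeat a pose let the fingers close. It gives the time, the measured TCP pose, the force and the opening at its end, in the units of the state.
- bot.sense(): the state, without advancing time (a new reading comes with each control period).
- eyes.read_camera(name): name is "scene" or "top" or "wrist"; returns a dict with "pixels" (420x560x3 uint8, blue, green, red), "range_z" (420x560 float32, m along the optical axis (not along the pixel's ray), 0 where there is no reading), "fx", "fy", "cx", "cy" (pixels), "cam_to_world" (4x4, takes a point from camera to world coordinates). Camera axes: x right, y down, z forward; pixel columns grow to the right and rows downward; lengths in m; the calibration is good to about 2 mm. A picture is of the moment at which its call begins.
- order.finish_job(): hands the job in, once; it reports no verdict.
The state is a dict: "clock": time; "joint_positions": joint angles; "joint_vel": joint speeds; "tau": joint torques, N m; "ee_pos": TCP position; "eef_rot": TCP orientation; "force": force on the tool from outside, world axes, zero at the start; "wrist_torque": the same for the moment, N m; "grip_width": opening from 0.0 (shut) to 1.0 (fully open).
Only numpy, scipy, OpenCV 4.12 (cv2) and the standard library are available. Lean on these libraries where they do the work, as an engineer would, in place of code of your own. Each camera call takes 0.05 s, during which the arm holds its last target.

## Working session

There is one attempt and no reset: what is moved stays moved. The work goes in short steps, Python scripts to look and compute and a shell command to move; the robot and the scene stay as the last step left them, time stands still between calls to the robot, and variables do not carry over. Pictures are saved under pics/ and viewed, and the job is handed in when it is done.

```bash
mkdir -p pics
cat > h.py <<'E'
import numpy as np, cv2
from station import bot, eyes, order
def snap(name, fn):
    c=eyes.read_camera(name); cv2.imwrite('pics/'+fn+'.png',c['pixels']); np.savez('pics/'+fn+'.npz',**{k:np.array(v) for k,v in c.items()}); return c
def world(c,u,v,z=None):
    d=float(c['range_z'][int(v),int(u)])
    r=np.array([(u-c['cx'])/c['fx'],(v-c['cy'])/c['fy'],1.0]); T=np.array(c['cam_to_world'])
    if z is None: return T[:3,:3]@(r*d)+T[:3,3]
    w=T[:3,:3]@r; return T[:3,3]+w*(z-T[2,3])/w[2]
E
python3 - <<'E'
from h import *
for n in('scene','top','wrist'): snap(n,n+'0')
s=bot.sense(); print({k:np.round(v,3).tolist() for k,v in s.items()}, bot.grasp_offset)
E
```

```text
{'clock': 0.15, 'joint_positions': [70.153, 17.209, 87.171, -0.001, 75.67, -3.814], 'joint_vel': [0.083, 0.008, -0.079, -0.024, -0.041, -0.079], 'tau': [-0.003, -53.196, -35.282, 0.071, 0.024, -0.0], 'ee_pos': [0.152, 0.528, 0.172], 'eef_rot': [-92.928, 89.95, -108.961], 'force': [1.011, -0.223, 1.425], 'wrist_torque': [-0.026, -0.013, 0.015], 'grip_width': 0.997} 0.0188
```

View pics/scene0.png

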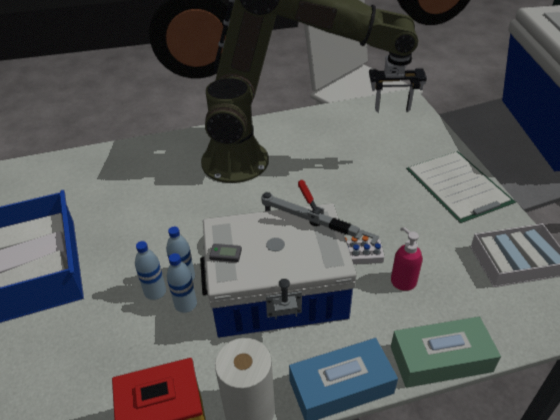

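View pics/top0.png

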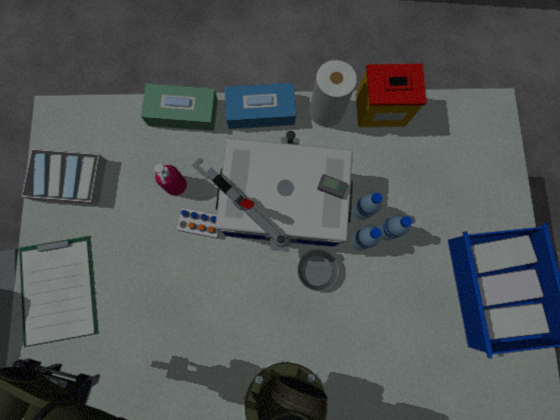

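View pics/wrist0.png

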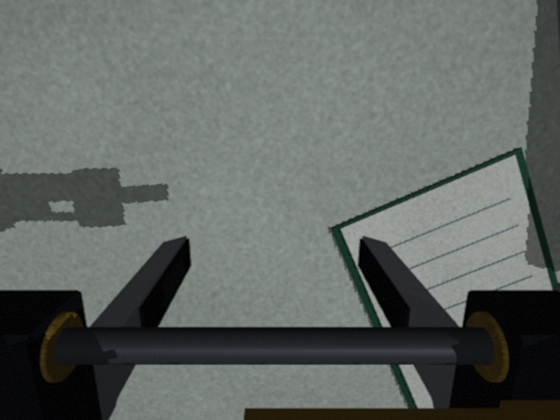

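The scene shows the box at centre. In the top view the pivot is at about (281,240), the keeper at (290,136), the fork at (198,163), the black sleeve at (226,186), the red lever at (246,203), the pump bottle at (170,179), the rack at (198,222) and the dish at (318,270). Next I'll measure them.

Run:
```python
from h import *
c=dict(np.load('pics/top0.npz'))
im=c['pixels']; cv2.imwrite('pics/topz.png',cv2.resize(im[120:300,140:400],None,fx=3,fy=3,interpolation=cv2.INTER_CUBIC))
print(c['cam_to_world'].round(3).tolist(),c['fx'])
for n,u,v,z in [('pivot',281,240,.244),('keeper',290,136,.228),('disc',286,187,.2),('fork',198,163,.222),('sleeve',226,186,.233),('dish',318,270,.036),('pump',166,174,None)]:
    print(n,world(c,u,v,z).round(3),world(c,u,v).round(3))
# lid top corners from depth
H,W=c['range_z'].shape
vv,uu=np.mgrid[:H,:W]; d=c['range_z']; T=c['cam_to_world']
P=np.stack([(uu-c['cx'])/c['fx']*d,(vv-c['cy'])/c['fy']*d,d],-1)@T[:3,:3].T+T[:3,3]
m=((abs(P[...,2]-.198)<.006)&(d>0)&(uu>200)&(uu<360)&(vv>120)&(vv<260)).astype('uint8')
m=cv2.morphologyEx(m,cv2.MORPH_CLOSE,np.ones((13,13)))
cs=max(cv2.findContours(m,0,2)[0],key=cv2.contourArea)
q=np.array([P[p[0][1],p[0][0],:2] if abs(P[p[0][1],p[0][0],2]-.198)<.006 else world(c,*p[0],.198)[:2] for p in cs],'float32')
print(cv2.minAreaRect(q))
b=((P[...,2]>.205)&(P[...,2]<.36)&(uu>180)&(uu<300)&(vv>150)&(vv<255))
hsv=cv2.cvtColor(im,cv2.COLOR_BGR2HSV)
red=b&(hsv[...,1]>150)&((hsv[...,0]<8)|(hsv[...,0]>172))
print('red',red.sum(),P[red].min(0),P[red].max(0),P[red].mean(0))
bb=b&(P[...,2]<.240)&~red; pts=P[bb][:,:2]
print('bar',bb.sum(),cv2.fitLine(pts.astype('float32'),cv2.DIST_HUBER,0,.01,.01).ravel(),pts.min(0),pts.max(0))
```

```text
[[-0.025, -0.981, 0.193, 0.355], [-1.0, 0.022, -0.019, 0.028], [0.015, -0.193, -0.981, 1.243], [0.0, 0.0, 0.0, 1.0]] 381.5923423147671
pivot [0.471 0.005 0.244] [0.471 0.005 0.246]
keeper [ 0.767 -0.028  0.228] [ 0.767 -0.028  0.228]
disc [ 0.626 -0.014  0.2  ] [ 0.626 -0.014  0.201]
fork [0.695 0.23  0.222] [0.697 0.232 0.216]
sleeve [0.624 0.151 0.233] [0.624 0.151 0.231]
dish [ 0.399 -0.113  0.036] [ 0.4   -0.117  0.002]
pump [0.684 0.336 0.16 ] [0.684 0.336 0.16 ]
((0.6304511427879333, -0.012666642665863037), (0.3677268922328949, 0.28020310401916504), 83.1043701171875)
red 95 [0.54179101 0.07355178 0.23066587] [0.64769819 0.17614418 0.33260648] [0.55993096 0.09269345 0.30613967]
bar 956 [0.70099074 0.7131704  0.5807639  0.11379236] [ 0.45878061 -0.03305465] [0.71111904 0.24558473]
```

View pics/topz.png

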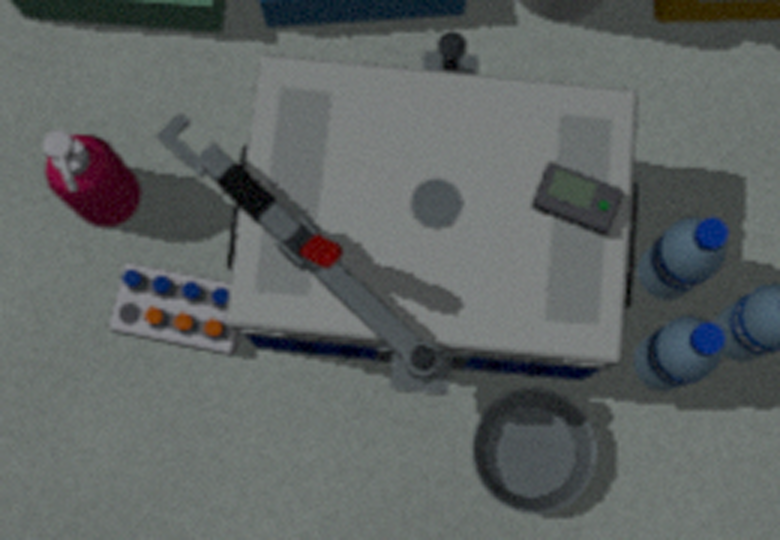

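```bash
cat >> h.py <<'E'
from scipy.spatial.transform import Rotation as Ro
Pv=np.array([.473,.005]); YAW=-6.5
def tool():
    s=bot.sense(); R=Ro.from_euler('xyz',s['eef_rot'],degrees=True).as_matrix()
    return np.array(s['ee_pos']),R
def at(r,off,th):  # th world deg of the bar
    t=np.radians(th); return Pv+r*np.array([np.cos(t),np.sin(t)])+off*np.array([-np.sin(t),np.cos(t)])
E
python3 - <<'E'
from h import *
p,R=tool(); print(p,R.round(3).tolist()); y=np.degrees(np.arctan2(R[1,1],R[0,1])); print('tool y yaw',y)
g=at(.222,.060,45.2); print(g,(g-p[:2])*1000, 'turn for y perp', (45.2+90-y+90)%180-90)
E
```

```text
[0.15181965 0.52840059 0.1720166 ] [[-0.0, 0.276, 0.961], [-0.001, 0.961, -0.276], [-1.0, -0.001, -0.0]]
tool y yaw 73.96711411361795
[0.58685455 0.20480276] [ 435.03490471 -323.59782961] turn for y perp 61.232885886382036
```

```bash
python3 -m creep '[{"grip":0,"delta_pos":[0,0,40],"turn":0},{"grip":0,"delta_pos":[0,0,80],"turn":0},{"grip":0,"delta_pos":[25,-20,120],"turn":5},{"grip":0,"delta_pos":[50,-40,140],"turn":10},{"grip":0,"delta_pos":[80,-60,140],"turn":15},{"grip":0,"delta_pos":[110,-80,140],"turn":20},{"grip":0,"delta_pos":[140,-100,140],"turn":25},{"grip":0,"delta_pos":[170,-125,140],"turn":30},{"grip":0,"delta_pos":[200,-145,140],"turn":35},{"grip":0,"delta_pos":[230,-170,140],"turn":40},{"grip":0,"delta_pos":[260,-190,140],"turn":45},{"grip":0,"delta_pos":[290,-215,140],"turn":50},{"grip":0,"delta_pos":[320,-235,140],"turn":55},{"grip":0,"delta_pos":[350,-260,140],"turn":61},{"grip":0,"delta_pos":[380,-280,140],"turn":61},{"grip":0,"delta_pos":[410,-305,140],"turn":61},{"grip":0,"delta_pos":[435,-323,140],"turn":61},{"grip":0,"delta_pos":[435,-323,140],"turn":61},{"grip":0,"delta_pos":[435,-323,140],"turn":61}]'
python3 - <<'E'
from h import *
snap('wrist','wrist1');snap('top','top1');snap('scene','scene1')
p,R=tool();print(p,np.degrees(np.arctan2(R[1,1],R[0,1])),bot.sense()['joint_positions'])
t=cv2.imread('pics/top1.png')[100:300,120:400];s=cv2.imread('pics/scene1.png')[120:320,180:460]
cv2.imwrite('pics/c1.png',np.vstack([cv2.resize(x,(420,300)) for x in (t,s)]))
E
```

```text
clock: 1.73
ee_pos: [0.5875, 0.2046, 0.3113]
eef_rot: [150.1, 89.9, -165.1]
force: [-0.2, 0.9, 0.1]
grip_width: 0.004
[0.58621783 0.2064303  0.31265409] 135.03174496589875 [ 1.60199477e+01  2.37818196e+01  6.01151016e+01  6.45297672e-03
  9.60939022e+01 -1.19011112e+02]
```

View pics/c1.png

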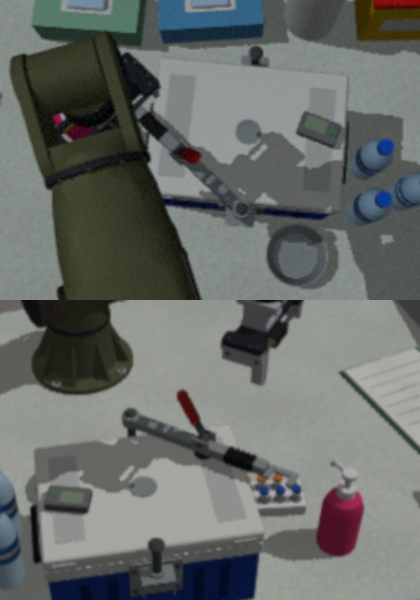

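View pics/wrist1.png

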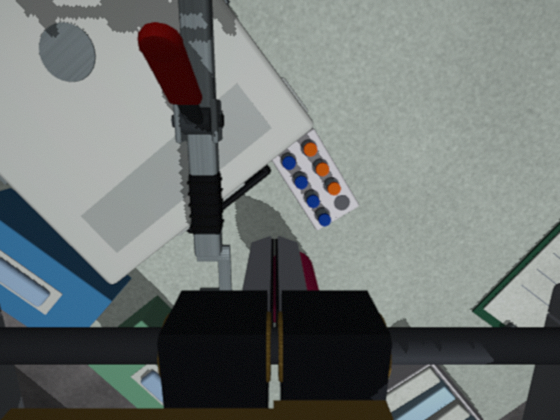

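Top, scene and wrist views: the shut fingers hang on the open side of the bar, which runs upright in the wrist view. The sleeve is at wrist pixel (205,205), with the fingers to its right at about (272,245).

Run:
```python
from h import *
c=dict(np.load('pics/wrist1.npz'))
for n,u,v in [('sleeveTop',204,180),('sleeveBot',206,228),('sleeveL',190,205),('sleeveR',221,205),('bar low',207,240),('fork tip',224,270),('disc',68,52),('mid bar',200,30),('leverend',155,32)]:
    w=world(c,u,v); w2=world(c,u,v,.233); print(n,w.round(4),w2.round(4),'ang',np.degrees(np.arctan2(*(w2[:2]-Pv)[::-1])).round(1),'r',np.linalg.norm(w2[:2]-Pv).round(3))
```

```text
sleeveTop [0.6158 0.1492 0.2341] [0.6161 0.1492 0.233 ] ang 45.2 r 0.203
sleeveBot [0.6468 0.1794 0.2344] [0.6473 0.1795 0.233 ] ang 45.0 r 0.247
sleeveL [0.6411 0.1553 0.2338] [0.6414 0.1554 0.233 ] ang 41.8 r 0.226
sleeveR [0.6251 0.1754 0.2237] [0.6222 0.1746 0.233 ] ang 48.7 r 0.226
bar low [0.6548 0.1877 0.234 ] [0.6552 0.1878 0.233 ] ang 45.1 r 0.258
fork tip [0.6718 0.2216 0.2204] [0.6661 0.2187 0.233 ] ang 47.9 r 0.288
disc [ 0.624  -0.0099  0.2015] [0.6152 0.0057 0.233 ] ang 0.3 r 0.142
mid bar [0.5306 0.0689 0.2346] [0.5306 0.0685 0.233 ] ang 47.8 r 0.086
leverend [0.5484 0.0813 0.3331] [0.5561 0.0448 0.233 ] ang 25.6 r 0.092
```

```bash
python3 -m creep '[{"grip":0,"delta_pos":[0,0,-30],"turn":0},{"grip":0,"delta_pos":[0,0,-60],"turn":0},{"grip":0,"delta_pos":[0,0,-85],"turn":0},{"grip":0,"delta_pos":[0,0,-101],"turn":0},{"grip":0,"delta_pos":[0,0,-101],"turn":0},{"grip":0,"delta_pos":[0,0,-101],"turn":0}]'
python3 - <<'E'
from h import *
p,R=tool();yw=np.degrees(np.arctan2(R[1,1],R[0,1]));print(p,yw)
c=np.array([.587,.206])
for th in np.arange(45,-9.1,-3): print(th,((at(.222,.027,th)-c)*1000).round(0), th+90-135)
E
```

```text
clock: 2.38
ee_pos: [0.5863, 0.2064, 0.212]
eef_rot: [139.7, 90.0, -175.3]
force: [-0.8, 0.5, 0.6]
grip_width: 0.008
[0.58627932 0.20637717 0.21203899] 135.03892906061068
45.0 [ 24. -25.] 0.0
42.0 [ 33. -32.] -3.0
39.0 [ 42. -40.] -6.0
36.0 [ 50. -49.] -9.0
33.0 [ 57. -57.] -12.0
30.0 [ 65. -67.] -15.0
27.0 [ 72. -76.] -18.0
24.0 [ 78. -86.] -21.0
21.0 [ 84. -96.] -24.0
18.0 [  89. -107.] -27.0
15.0 [  93. -117.] -30.0
12.0 [  98. -128.] -33.0
9.0 [ 101. -140.] -36.0
6.0 [ 104. -151.] -39.0
3.0 [ 106. -162.] -42.0
0.0 [ 108. -174.] -45.0
-3.0 [ 109. -186.] -48.0
-6.0 [ 110. -197.] -51.0
-9.0 [ 109. -209.] -54.0
```

```bash
python3 -m creep '[{"grip":0,"delta_pos":[8,-8,0],"turn":0},{"grip":0,"delta_pos":[16,-16,0],"turn":0},{"grip":0,"delta_pos":[22,-22,0],"turn":0},{"grip":0,"delta_pos":[26,-26,0],"turn":-1},{"grip":0,"delta_pos":[30,-29,0],"turn":-2},{"grip":0,"delta_pos":[34,-33,0],"turn":-3.5},{"grip":0,"delta_pos":[38,-37,0],"turn":-5},{"grip":0,"delta_pos":[42,-40,0],"turn":-6},{"grip":0,"delta_pos":[46,-45,0],"turn":-7.5},{"grip":0,"delta_pos":[50,-49,0],"turn":-9},{"grip":0,"delta_pos":[54,-53,0],"turn":-10.5},{"grip":0,"delta_pos":[57,-57,0],"turn":-12},{"grip":0,"delta_pos":[61,-62,0],"turn":-13.5},{"grip":0,"delta_pos":[65,-67,0],"turn":-15},{"grip":0,"delta_pos":[68,-72,0],"turn":-16.5},{"grip":0,"delta_pos":[72,-76,0],"turn":-18},{"grip":0,"delta_pos":[75,-81,0],"turn":-19.5},{"grip":0,"delta_pos":[78,-86,0],"turn":-21},{"grip":0,"delta_pos":[78,-86,0],"turn":-21}]'
python3 - <<'E'
from h import *
snap('wrist','wrist2')
p,R=tool();print(p,np.degrees(np.arctan2(R[1,1],R[0,1])))
E
```

```text
clock: 3.97
ee_pos: [0.6653, 0.1185, 0.2113]
eef_rot: [-136.9, 90.0, -113.1]
force: [-0.2, 0.8, 0.1]
grip_width: 0.004
[0.66509238 0.11903203 0.21130625] 113.90088926649156
```

View pics/wrist2.png

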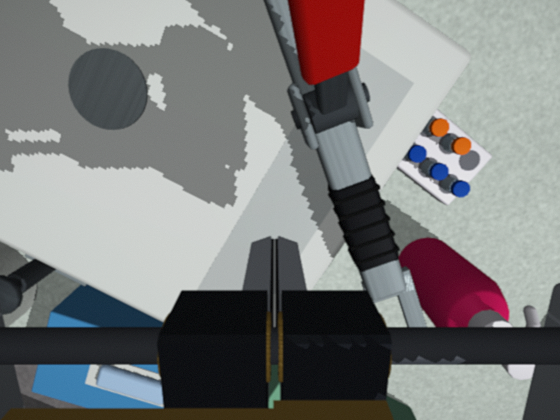

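The wrist view shows the sleeve at (363,225), to the right of the fingers at (272,245). The fingers seem to have passed the bar without force, so I'll check the geometry.

Run:
```python
from h import *
for f,L in (('wrist2',[('sleeve',363,225),('bar',345,150),('barend',385,285),('fingL',262,250),('fingR',287,250),('fingR2',290,275),('disc',108,88)]),('wrist1',[('fingL',262,250),('fingR',285,250),('fL2',258,280)])):
  c=dict(np.load('pics/'+f+'.npz')); print(f,c['cam_to_world'].round(3).tolist())
  for n,u,v in L:
    w=world(c,u,v); print(n,w.round(4),'ang',np.degrees(np.arctan2(*(w[:2]-Pv)[::-1])).round(1),'r',np.linalg.norm(w[:2]-Pv).round(3))
snap('scene','scene2'); t=snap('top','top2')
a=cv2.imread('pics/scene2.png')[130:300,190:420]; cv2.imwrite('pics/c2.png',cv2.resize(a,None,fx=3,fy=3))
```

```text
wrist2 [[-0.403, 0.883, 0.239, 0.595], [0.915, 0.389, 0.105, 0.088], [-0.0, 0.261, -0.965, 0.425], [0.0, 0.0, 0.0, 1.0]]
sleeve [0.6331 0.1616 0.234 ] ang 44.4 r 0.224
bar [0.5986 0.1327 0.2326] ang 45.5 r 0.179
barend [0.6622 0.1922 0.2334] ang 44.7 r 0.266
fingL [0.6588 0.1098 0.2651] ang 29.4 r 0.213
fingR [0.6535 0.121  0.2659] ang 32.7 r 0.215
fingR2 [0.6538 0.1215 0.2921] ang 32.8 r 0.215
disc [ 0.624  -0.0104  0.2019] ang -5.8 r 0.152
wrist1 [[-0.705, 0.685, 0.184, 0.533], [0.709, 0.681, 0.184, 0.151], [0.001, 0.26, -0.966, 0.525], [0.0, 0.0, 0.0, 1.0]]
fingL [0.5848 0.1943 0.3653] ang 59.4 r 0.22
fingR [0.5765 0.2021 0.366 ] ang 62.3 r 0.223
fL2 [0.5849 0.1936 0.3975] ang 59.3 r 0.219
```

View pics/c2.png

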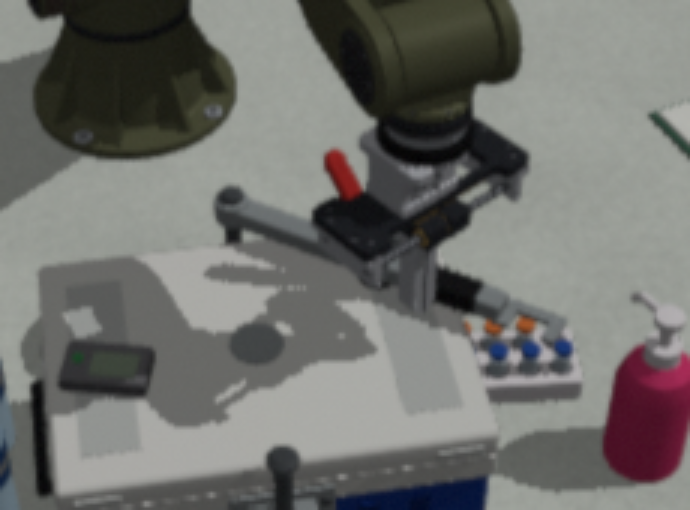

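Run:
```python
from h import *
for f in('wrist2','wrist1'):
  c=dict(np.load('pics/'+f+'.npz')); print(c['fx'],c['fy'],c['cx'],c['cy'])
  for v in range(226,292,4):print(v,[world(c,u,v).round(3).tolist() for u in (262,272,284)])
c=dict(np.load('pics/scene2.npz'))
for v in range(215,240,2):print(v,[world(c,u,v).round(3).tolist() for u in (325,329,332)])
```

```text
345.66182625962625 345.66182625962625 274.05547977362113 204.2919137642313
226 [[0.668, 0.111, 0.2], [0.666, 0.118, 0.2], [0.662, 0.125, 0.2]]
230 [[0.671, 0.113, 0.2], [0.668, 0.119, 0.2], [0.665, 0.127, 0.2]]
234 [[0.674, 0.114, 0.201], [0.671, 0.12, 0.2], [0.668, 0.128, 0.2]]
238 [[0.677, 0.115, 0.2], [0.674, 0.121, 0.199], [0.654, 0.12, 0.249]]
242 [[0.659, 0.109, 0.254], [0.658, 0.115, 0.25], [0.654, 0.12, 0.256]]
246 [[0.659, 0.11, 0.26], [0.658, 0.115, 0.257], [0.654, 0.12, 0.26]]
250 [[0.659, 0.11, 0.265], [0.658, 0.115, 0.262], [0.654, 0.12, 0.266]]
254 [[0.658, 0.11, 0.271], [0.658, 0.115, 0.268], [0.654, 0.119, 0.271]]
258 [[0.658, 0.11, 0.277], [0.658, 0.115, 0.272], [0.654, 0.119, 0.276]]
262 [[0.658, 0.11, 0.281], [0.658, 0.115, 0.276], [0.654, 0.119, 0.28]]
266 [[0.658, 0.11, 0.284], [0.658, 0.115, 0.281], [0.655, 0.119, 0.283]]
270 [[0.658, 0.11, 0.288], [0.658, 0.115, 0.285], [0.654, 0.119, 0.288]]
274 [[0.658, 0.11, 0.292], [0.658, 0.115, 0.288], [0.655, 0.119, 0.291]]
278 [[0.658, 0.111, 0.296], [0.658, 0.115, 0.293], [0.654, 0.119, 0.295]]
282 [[0.658, 0.111, 0.3]
[... 1760 characters left out ...]
0.288], [0.681, 0.116, 0.297], [0.671, 0.128, 0.285]]
223 [[0.672, 0.109, 0.284], [0.677, 0.118, 0.287], [0.676, 0.126, 0.283]]
225 [[0.669, 0.11, 0.274], [0.676, 0.119, 0.278], [0.675, 0.127, 0.274]]
227 [[0.669, 0.111, 0.267], [0.68, 0.117, 0.275], [0.676, 0.127, 0.269]]
229 [[0.672, 0.11, 0.263], [0.675, 0.119, 0.263], [0.669, 0.13, 0.254]]
231 [[0.67, 0.111, 0.253], [0.676, 0.119, 0.257], [0.673, 0.129, 0.251]]
233 [[0.627, 0.128, 0.199], [0.678, 0.119, 0.252], [0.634, 0.145, 0.2]]
235 [[0.635, 0.125, 0.2], [0.638, 0.135, 0.2], [0.642, 0.142, 0.201]]
237 [[0.642, 0.123, 0.2], [0.643, 0.133, 0.198], [0.648, 0.14, 0.2]]
239 [[0.651, 0.119, 0.203], [0.651, 0.13, 0.199], [0.655, 0.137, 0.2]]
```

Both the wrist and the scene depth put the shut fingertips about 38 mm higher than the reported TCP, at 0.250 m against 0.211 m. The finger passed 17 mm above the bar, which has not moved. I'll go back over it and then set the height from the measured tip.

```bash
python3 -m creep '[{"grip":0,"delta_pos":[0,0,20],"turn":0},{"grip":0,"delta_pos":[0,0,30],"turn":0},{"grip":0,"delta_pos":[-20,22,30],"turn":5},{"grip":0,"delta_pos":[-40,44,30],"turn":10},{"grip":0,"delta_pos":[-60,66,30],"turn":15},{"grip":0,"delta_pos":[-78,86,30],"turn":21},{"grip":0,"delta_pos":[-78,86,30],"turn":21},{"grip":0,"delta_pos":[-78,86,10],"turn":21},{"grip":0,"delta_pos":[-78,86,-10],"turn":21},{"grip":0,"delta_pos":[-78,86,-25],"turn":21},{"grip":0,"delta_pos":[-78,86,-36],"turn":21},{"grip":0,"delta_pos":[-78,86,-36],"turn":21},{"grip":0,"delta_pos":[-78,86,-36],"turn":21}]'
python3 - <<'E'
from h import *
c=snap('wrist','wrist3');s=snap('scene','scene3')
for v in range(230,256,4):print(v,[world(c,u,v).round(3).tolist() for u in (258,284)])
p,R=tool();print(p,np.degrees(np.arctan2(R[1,1],R[0,1])))
a=s['pixels'][130:300,220:450]; cv2.imwrite('pics/c3.png',np.hstack([cv2.resize(a,(460,340)),cv2.resize(c['pixels'],(340,340))]))
E
```

```text
clock: 5.2
ee_pos: [0.5871, 0.2055, 0.1758]
eef_rot: [-55.4, 90.0, -10.4]
force: [-0.5, -1.1, 0.6]
grip_width: 0.003
230 [[0.643, 0.235, 0.001], [0.621, 0.257, 0.003]]
234 [[0.647, 0.239, 0.002], [0.625, 0.261, 0.002]]
238 [[0.65, 0.242, 0.002], [0.576, 0.203, 0.213]]
242 [[0.586, 0.193, 0.219], [0.576, 0.203, 0.219]]
246 [[0.585, 0.193, 0.226], [0.576, 0.203, 0.226]]
250 [[0.585, 0.194, 0.23], [0.576, 0.203, 0.231]]
254 [[0.585, 0.194, 0.236], [0.576, 0.202, 0.237]]
[0.58746672 0.20566327 0.17675689] 134.95227520080786
```

View pics/c3.png

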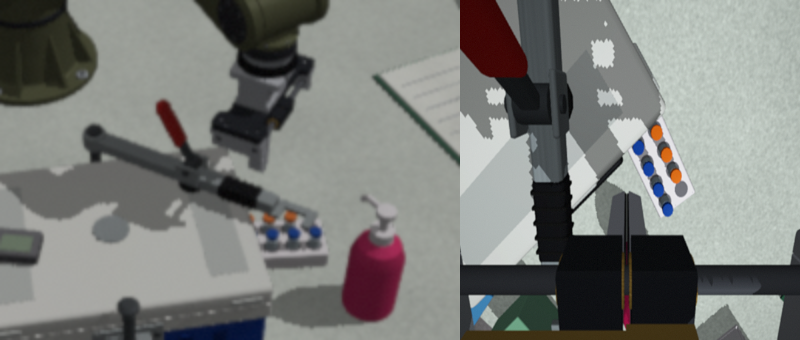

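The tip now measures about 0.213 m and hangs beside the sleeve on the open side. Pushing gently, in a short first segment.

```bash
python3 -m creep '[{"grip":0,"delta_pos":[8,-8,-1],"turn":0},{"grip":0,"delta_pos":[16,-16,-2],"turn":0},{"grip":0,"delta_pos":[22,-22,-2],"turn":0},{"grip":0,"delta_pos":[26,-26,-2],"turn":-1},{"grip":0,"delta_pos":[30,-29,-2],"turn":-2},{"grip":0,"delta_pos":[34,-33,-2],"turn":-3.5},{"grip":0,"delta_pos":[38,-37,-2],"turn":-5},{"grip":0,"delta_pos":[42,-40,-2],"turn":-6},{"grip":0,"delta_pos":[46,-45,-2],"turn":-7.5},{"grip":0,"delta_pos":[50,-49,-2],"turn":-9}]'
python3 - <<'E'
from h import *
c=snap('wrist','wrist4')
p,R=tool();print(p,np.degrees(np.arctan2(R[1,1],R[0,1])))
E
```

```text
clock: 6.13
ee_pos: [0.6373, 0.1562, 0.1735]
eef_rot: [-12.2, 90.0, 23.6]
force: [-0.4, 0.5, 1.3]
grip_width: 0.01
[0.63775158 0.15540223 0.17333482] 125.67201293407297
```

View pics/wrist4.png

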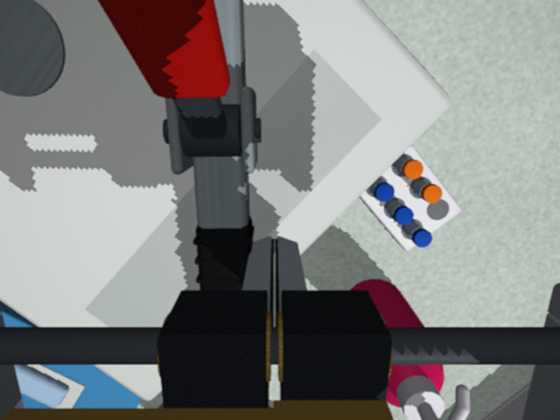

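The bar is now moving with the finger: it runs upright in the view, with the sleeve at (222,260) against the finger.

```bash
python3 -m creep '[{"grip":0,"delta_pos":[4,-4,0],"turn":-1.5},{"grip":0,"delta_pos":[7,-8,0],"turn":-3},{"grip":0,"delta_pos":[11,-13,0],"turn":-4.5},{"grip":0,"delta_pos":[15,-18,0],"turn":-6},{"grip":0,"delta_pos":[19,-22,0],"turn":-7.5},{"grip":0,"delta_pos":[22,-27,0],"turn":-9},{"grip":0,"delta_pos":[25,-32,0],"turn":-10.5},{"grip":0,"delta_pos":[28,-37,0],"turn":-12},{"grip":0,"delta_pos":[31,-42,0],"turn":-13.5},{"grip":0,"delta_pos":[34,-47,0],"turn":-15},{"grip":0,"delta_pos":[37,-52,0],"turn":-16.5},{"grip":0,"delta_pos":[39,-58,0],"turn":-18},{"grip":0,"delta_pos":[41,-63,0],"turn":-19.5},{"grip":0,"delta_pos":[43,-68,0],"turn":-21},{"grip":0,"delta_pos":[46,-74,0],"turn":-22.5},{"grip":0,"delta_pos":[48,-79,0],"turn":-24},{"grip":0,"delta_pos":[50,-85,0],"turn":-25.5},{"grip":0,"delta_pos":[51,-91,0],"turn":-27}]'
python3 - <<'E'
from h import *
c=snap('wrist','wrist5');s=snap('scene','scene5')
p,R=tool();print(p,np.degrees(np.arctan2(R[1,1],R[0,1])))
cv2.imwrite('pics/c5.png',np.hstack([cv2.resize(s['pixels'][130:330,190:420],(400,348)),cv2.resize(c['pixels'],(400,348))]))
E
```

```text
clock: 7.68
ee_pos: [0.6881, 0.065, 0.1734]
eef_rot: [5.7, 90.0, 14.5]
force: [0.9, 1.1, 0.9]
grip_width: 0.007
[0.68805806 0.06448135 0.17335329] 98.82288129823701
```

View pics/c5.png

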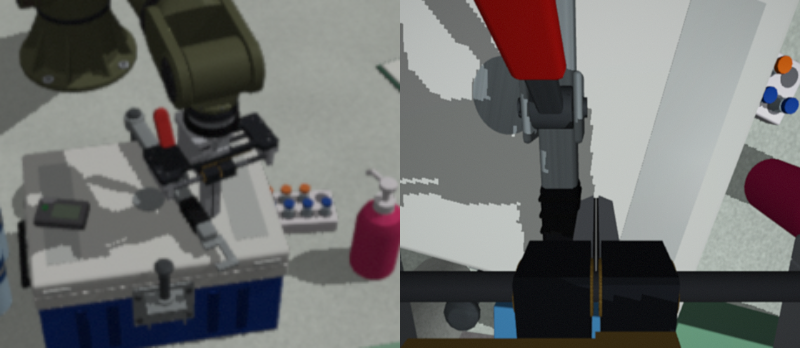

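```bash
python3 -m creep '[{"grip":0,"delta_pos":[2,-5,0],"turn":-1.5},{"grip":0,"delta_pos":[3,-10,0],"turn":-2.5},{"grip":0,"delta_pos":[4,-14,0],"turn":-4},{"grip":0,"delta_pos":[4,-18,0],"turn":-5},{"grip":0,"delta_pos":[5,-22,0],"turn":-6},{"grip":0,"delta_pos":[6,-25,0],"turn":-7},{"grip":0,"delta_pos":[6,-28,0],"turn":-7.5},{"grip":0,"delta_pos":[7,-31,0],"turn":-8},{"grip":0,"delta_pos":[7,-34,0],"turn":-9},{"grip":0,"delta_pos":[7,-37,0],"turn":-10},{"grip":0,"delta_pos":[8,-40,0],"turn":-10.5},{"grip":0,"delta_pos":[8,-43,0],"turn":-11},{"grip":0,"delta_pos":[8,-46,0],"turn":-12},{"grip":0,"delta_pos":[8,-48,0],"turn":-12.5},{"grip":0,"delta_pos":[9,-50,0],"turn":-13},{"grip":0,"delta_pos":[9,-52,0],"turn":-13.5}]'
python3 - <<'E'
from h import *
c=snap('wrist','wrist6');s=snap('scene','scene6')
p,R=tool();print(p,np.degrees(np.arctan2(R[1,1],R[0,1])))
cv2.imwrite('pics/c6.png',np.hstack([cv2.resize(s['pixels'][180:330,190:370],(400,333)),cv2.resize(c['pixels'],(400,333))]))
E
```

```text
clock: 9.12
ee_pos: [0.697, 0.0134, 0.1734]
eef_rot: [115.6, 90.0, 111.1]
force: [1.0, 1.5, -0.1]
grip_width: 0.004
[0.69691085 0.0132772  0.17342742] 85.42794745444381
```

View pics/c6.png

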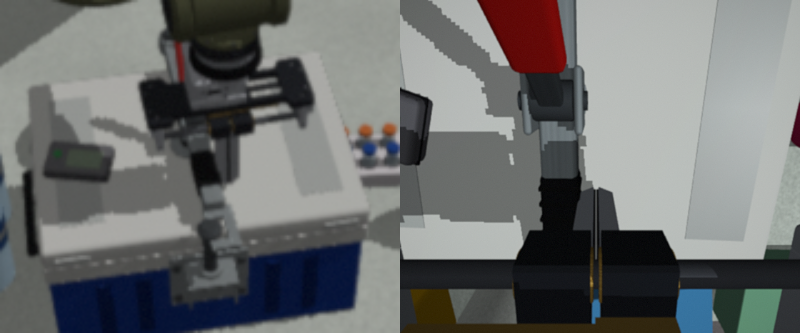

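```bash
python3 -m creep '[{"grip":0,"delta_pos":[0,-1.5,0],"turn":-0.5},{"grip":0,"delta_pos":[0,-3,0],"turn":-1},{"grip":0,"delta_pos":[0,-4,0],"turn":-1.5},{"grip":0,"delta_pos":[0,-5,0],"turn":-2},{"grip":0,"delta_pos":[0,-6,0],"turn":-2},{"grip":0,"delta_pos":[0,-7,0],"turn":-2},{"grip":0,"delta_pos":[0,-7,0],"turn":-2}]'
```

```text
clock: 9.8
ee_pos: [0.6969, 0.0064, 0.1734]
eef_rot: [-131.1, 90.0, -137.6]
force: [0.7, -0.1, -0.4]
grip_width: 0.003
```

```bash
python3 -m creep '[{"grip":0,"delta_pos":[0,-1,0],"turn":0},{"grip":0,"delta_pos":[0,-2,0],"turn":0},{"grip":0,"delta_pos":[0,-2,0],"turn":0}]'; python3 -m creep '[{"grip":0,"delta_pos":[0,-1,0],"turn":0},{"grip":0,"delta_pos":[0,-2,0],"turn":0},{"grip":0,"delta_pos":[0,-2,0],"turn":0}]'
python3 - <<'E'
from h import *
c=snap('wrist','wrist7');s=snap('scene','scene7')
cv2.imwrite('pics/c7.png',np.hstack([cv2.resize(s['pixels'][180:330,190:370],(400,333)),cv2.resize(c['pixels'],(400,333))]))
for n,u,v in[('sleeve',222,270),('bar',224,200),('lever',218,95)]:
  w=world(c,u,v);print(n,w.round(4),np.degrees(np.arctan2(*(w[:2]-Pv)[::-1])))
E
```

```text
clock: 10.05
ee_pos: [0.6968, 0.0046, 0.1734]
eef_rot: [124.3, 90.0, 117.8]
force: [-0.5, 0.7, 0.4]
grip_width: 0.004
clock: 10.3
ee_pos: [0.6968, 0.0046, 0.1735]
eef_rot: [98.0, 89.8, 91.5]
force: [-1.2, 12.5, 0.6]
grip_width: 0.005
sleeve [ 0.6921 -0.0202  0.2336] -6.55133287492964
bar [ 0.6576 -0.0141  0.2328] -5.897101686259535
lever [ 0.6141 -0.0034  0.2756] -3.405075538357909
```

View pics/c7.png

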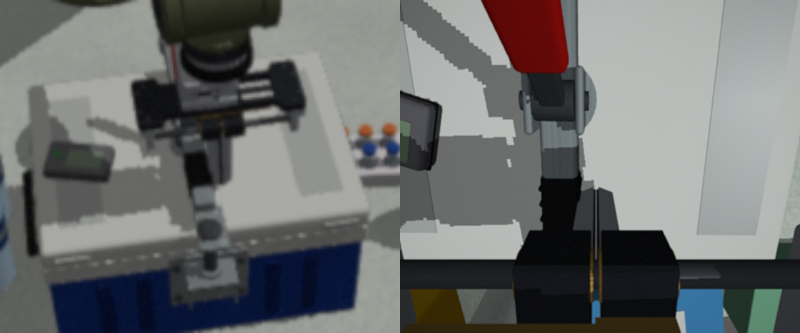

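At 12.5 N the finger stopped with no further motion, and the bar's angle is −6.55°, which matches the box yaw. I'll add 1 mm more, then back off and look.

```bash
python3 -m creep '[{"grip":0,"delta_pos":[0,-1,0],"turn":0},{"grip":0,"delta_pos":[0,-1,0],"turn":0}]';  python3 -m creep '[{"grip":0,"delta_pos":[0,4,0],"turn":0},{"grip":0,"delta_pos":[0,15,0],"turn":0},{"grip":0,"delta_pos":[0,35,0],"turn":0},{"grip":0,"delta_pos":[0,50,10],"turn":0},{"grip":0,"delta_pos":[0,60,40],"turn":0},{"grip":0,"delta_pos":[-10,60,80],"turn":0},{"grip":0,"delta_pos":[-20,75,120],"turn":0},{"grip":0,"delta_pos":[-30,100,140],"turn":0},{"grip":0,"delta_pos":[-30,130,160],"turn":0},{"grip":0,"delta_pos":[-30,130,160],"turn":0},{"grip":0,"delta_pos":[-30,130,160],"turn":0}]'
python3 - <<'E'
from h import *
c=snap('top','top8');s=snap('scene','scene8')
cv2.imwrite('pics/c8.png',np.hstack([cv2.resize(s['pixels'][180:330,190:370],(400,333)),cv2.resize(c['pixels'][110:280,200:380],(390,333))]))
p,R=tool();print(p,np.degrees(np.arctan2(R[1,1],R[0,1])))
E
```

```text
clock: 10.57
ee_pos: [0.6968, 0.0046, 0.1735]
eef_rot: [97.3, 89.8, 90.9]
force: [-0.8, 15.1, 0.1]
grip_width: 0.007
clock: 11.48
ee_pos: [0.6668, 0.1333, 0.3349]
eef_rot: [9.5, 89.9, 3.1]
force: [1.0, 1.0, -0.4]
grip_width: 0.006
[0.66680724 0.13129141 0.33255225] 83.46481798937687
```

View pics/c8.png

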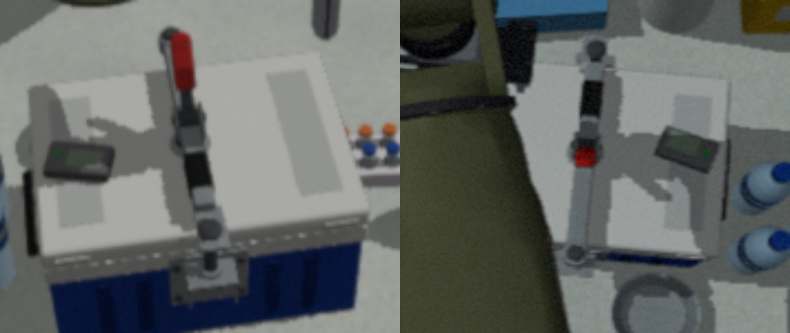

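Both views show the bar straight across the lid, with its forked end on the keeper: stud at scene-crop pixel (210,230), and at (596,50) in the top crop. The lever stands released. Now I'll plan the lever arc.

Run:
```python
from h import *
c=dict(np.load('pics/scene8.npz')); hsv=cv2.cvtColor(c['pixels'],cv2.COLOR_BGR2HSV)
m=(hsv[...,1]>150)&((hsv[...,0]<8)|(hsv[...,0]>172)); m[:150]=0;m[260:]=0;m[:,:250]=0;m[:,300:]=0
W=np.array([world(c,u,v) for v,u in np.argwhere(m)]); W=W[W[:,2]>.24]
u=np.array([np.cos(np.radians(YAW)),np.sin(np.radians(YAW))]); n=np.array([-u[1],u[0]])
d=W[:,:2]-Pv; r=d@u; l=d@n
print('lever r',r.min(),r.max(),'lat',np.percentile(l,[5,50,95]),'z',W[:,2].min(),W[:,2].max())
p,_=tool(); print(p)
def pt(ph,cl=0,s=.083):
    f=np.radians(ph); rr=.150-s*np.cos(f)+(.008+cl)*np.sin(f)+.008; z=.241+s*np.sin(f)+(.008+cl)*np.cos(f)-.037
    return np.r_[Pv+u*rr,z]
print('above',((pt(62,.04)-p)*1000).round(0))
b=pt(62,.04)
for ph,cl in [(62,.04),(62,.015)]+[(x,0) for x in range(62,-4,-4)]: print(ph,cl,((pt(ph,cl)-b)*1000).round(0))
```

```text
lever r 0.1052006336794103 0.1446381850095945 lat [-0.00648263  0.0023607   0.01110033] z 0.2736409112093713 0.33325034181606494
[0.66680724 0.13129141 0.33255225]
above [ -33. -145.  -33.]
62 0.04 [0. 0. 0.]
62 0.015 [-22.   2. -12.]
62 0 [-35.   4. -19.]
58 0 [-40.   5. -21.]
54 0 [-45.   5. -24.]
50 0 [-50.   6. -27.]
46 0 [-55.   6. -31.]
42 0 [-59.   7. -34.]
38 0 [-63.   7. -38.]
34 0 [-67.   8. -43.]
30 0 [-71.   8. -47.]
26 0 [-74.   8. -52.]
22 0 [-77.   9. -57.]
18 0 [-79.   9. -63.]
14 0 [-81.   9. -68.]
10 0 [-83.   9. -74.]
6 0 [-85.  10. -79.]
2 0 [-86.  10. -85.]
-2 0 [-86.  10. -91.]
```

```bash
python3 -m creep '[{"grip":0,"delta_pos":[-5,-25,0],"turn":0},{"grip":0,"delta_pos":[-12,-55,0],"turn":0},{"grip":0,"delta_pos":[-20,-85,0],"turn":0},{"grip":0,"delta_pos":[-28,-115,0],"turn":0},{"grip":0,"delta_pos":[-33,-135,0],"turn":0},{"grip":0,"delta_pos":[-33,-144,-10],"turn":0},{"grip":0,"delta_pos":[-33,-144,-25],"turn":0},{"grip":0,"delta_pos":[-33,-144,-33],"turn":0},{"grip":0,"delta_pos":[-33,-144,-33],"turn":0},{"grip":0,"delta_pos":[-33,-144,-33],"turn":0}]'
python3 - <<'E'
from h import *
c=snap('wrist','wrist9');s=snap('scene','scene9')
p,R=tool();print(p,np.degrees(np.arctan2(R[1,1],R[0,1])))
cv2.imwrite('pics/c9.png',np.hstack([cv2.resize(s['pixels'][130:280,190:370],(400,333)),cv2.resize(c['pixels'],(400,333))]))
E
```

```text
clock: 12.42
ee_pos: [0.6338, -0.0119, 0.2997]
eef_rot: [-177.7, 89.9, 175.8]
force: [0.3, -0.4, 1.8]
grip_width: 0.006
[ 0.63413595 -0.01192105  0.30089725] 83.50327343907739
```

View pics/c9.png

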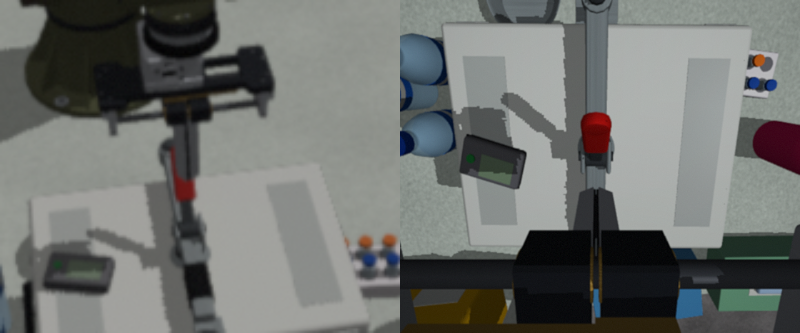

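In both views the fingertip is in line with the lever: the red paddle is at wrist-crop (597,130) and the finger at (597,210), on its keeper side. Pressing along the arc.

```bash
python3 -m creep '[{"grip":0,"delta_pos":[-10,1,-6],"turn":0},{"grip":0,"delta_pos":[-20,2,-11],"turn":0},{"grip":0,"delta_pos":[-28,3,-15],"turn":0},{"grip":0,"delta_pos":[-35,4,-19],"turn":0},{"grip":0,"delta_pos":[-38,4,-20],"turn":0},{"grip":0,"delta_pos":[-40,5,-21],"turn":0},{"grip":0,"delta_pos":[-43,5,-23],"turn":0},{"grip":0,"delta_pos":[-45,5,-24],"turn":0},{"grip":0,"delta_pos":[-48,5,-26],"turn":0},{"grip":0,"delta_pos":[-50,6,-27],"turn":0},{"grip":0,"delta_pos":[-53,6,-29],"turn":0},{"grip":0,"delta_pos":[-55,6,-31],"turn":0},{"grip":0,"delta_pos":[-57,6,-33],"turn":0},{"grip":0,"delta_pos":[-59,7,-34],"turn":0},{"grip":0,"delta_pos":[-61,7,-36],"turn":0},{"grip":0,"delta_pos":[-63,7,-38],"turn":0}]'
python3 - <<'E'
from h import *
c=snap('wrist','wrist10');s=snap('scene','scene10')
cv2.imwrite('pics/c10.png',np.hstack([cv2.resize(s['pixels'][130:280,190:370],(400,333)),cv2.resize(c['pixels'],(400,333))]))
E
```

```text
clock: 13.85
ee_pos: [0.5708, -0.0054, 0.2623]
eef_rot: [20.4, 90.0, 13.9]
force: [2.0, 0.9, 1.1]
grip_width: 0.003
```

View pics/c10.png

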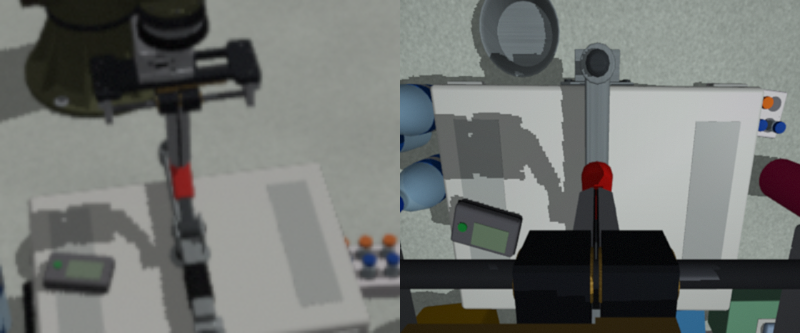

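The lever is tilting under the fingertip, with the paddle just ahead of the finger at (597,175). Continuing.

```bash
python3 -m creep '[{"grip":0,"delta_pos":[-2,0,-2],"turn":0},{"grip":0,"delta_pos":[-4,1,-5],"turn":0},{"grip":0,"delta_pos":[-6,1,-7],"turn":0},{"grip":0,"delta_pos":[-8,1,-9],"turn":0},{"grip":0,"delta_pos":[-10,1,-12],"turn":0},{"grip":0,"delta_pos":[-11,1,-14],"turn":0},{"grip":0,"delta_pos":[-13,2,-17],"turn":0},{"grip":0,"delta_pos":[-14,2,-19],"turn":0},{"grip":0,"delta_pos":[-15,2,-22],"turn":0},{"grip":0,"delta_pos":[-16,2,-25],"turn":0},{"grip":0,"delta_pos":[-17,2,-28],"turn":0},{"grip":0,"delta_pos":[-18,2,-30],"turn":0},{"grip":0,"delta_pos":[-19,2,-33],"turn":0},{"grip":0,"delta_pos":[-20,2,-36],"turn":0},{"grip":0,"delta_pos":[-21,3,-39],"turn":0},{"grip":0,"delta_pos":[-22,3,-41],"turn":0}]'
python3 - <<'E'
from h import *
c=snap('wrist','wrist11');s=snap('scene','scene11')
cv2.imwrite('pics/c11.png',np.hstack([cv2.resize(s['pixels'][130:280,190:370],(400,333)),cv2.resize(c['pixels'],(400,333))]))
E
```

```text
clock: 15.28
ee_pos: [0.5488, -0.0025, 0.221]
eef_rot: [-86.8, 90.0, -93.4]
force: [3.5, 0.1, 2.5]
grip_width: 0.005
```

View pics/c11.png

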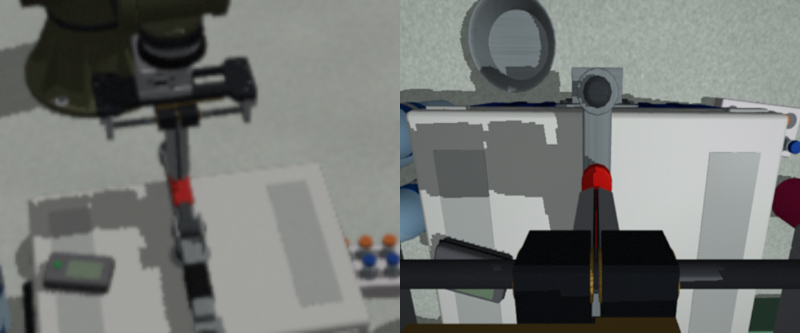

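Still pushing correctly. Now the last 12 mm and a bit, slowly, watching the force.

```bash
python3 -m creep '[{"grip":0,"delta_pos":[-1,0,-2],"turn":0},{"grip":0,"delta_pos":[-1,0,-4],"turn":0},{"grip":0,"delta_pos":[-1,0,-6],"turn":0},{"grip":0,"delta_pos":[-1,0,-8],"turn":0},{"grip":0,"delta_pos":[-1,0,-9],"turn":0},{"grip":0,"delta_pos":[-1,0,-10],"turn":0},{"grip":0,"delta_pos":[-1,0,-10],"turn":0}]'; python3 -m creep '[{"grip":0,"delta_pos":[0,0,-1],"turn":0},{"grip":0,"delta_pos":[0,0,-2],"turn":0},{"grip":0,"delta_pos":[0,0,-2],"turn":0}]'
```

```text
clock: 15.97
ee_pos: [0.5478, -0.0024, 0.2141]
eef_rot: [-1.2, 89.9, -7.7]
force: [-12.9, -0.1, 24.9]
grip_width: 0.003
clock: 16.22
ee_pos: [0.5479, -0.0024, 0.2137]
eef_rot: [0.2, 89.8, -6.4]
force: [-17.3, 1.1, 38.3]
grip_width: 0.003
```

The lever met a hard stop: the tip is at about 0.251 m and the force rises with no further motion. I'll back off and look.

```bash
python3 -m creep '[{"grip":0,"delta_pos":[0,0,5],"turn":0},{"grip":0,"delta_pos":[0,0,20],"turn":0},{"grip":0,"delta_pos":[0,0,40],"turn":0},{"grip":0,"delta_pos":[0,0,70],"turn":0},{"grip":0,"delta_pos":[0,0,100],"turn":0},{"grip":0,"delta_pos":[0,30,110],"turn":0},{"grip":0,"delta_pos":[0,60,110],"turn":0},{"grip":0,"delta_pos":[0,90,110],"turn":0},{"grip":0,"delta_pos":[0,120,110],"turn":0},{"grip":0,"delta_pos":[0,150,110],"turn":0},{"grip":0,"delta_pos":[0,180,110],"turn":0},{"grip":0,"delta_pos":[0,210,110],"turn":0},{"grip":0,"delta_pos":[0,210,110],"turn":0},{"grip":0,"delta_pos":[0,210,110],"turn":0}]'
python3 - <<'E'
from h import *
t=snap('top','top12');s=snap('scene','scene12');w=snap('wrist','wrist12')
u=np.array([np.cos(np.radians(YAW)),np.sin(np.radians(YAW))]); n=np.array([-u[1],u[0]])
for c,box in((s,(140,260,250,300)),(t,(150,260,250,310))):
    hsv=cv2.cvtColor(c['pixels'],cv2.COLOR_BGR2HSV)
    m=(hsv[...,1]>150)&((hsv[...,0]<8)|(hsv[...,0]>172)); k=np.zeros_like(m);k[box[0]:box[1],box[2]:box[3]]=1;m&=k
    W=np.array([world(c,a,b) for b,a in np.argwhere(m)]); W=W[(W[:,2]>.2)&(W[:,2]<.36)]
    r=(W[:,:2]-Pv)@u
    print(len(W),'r',r.min(),r.max(),'z',W[:,2].min(),np.median(W[:,2]),W[:,2].max())
    i=r>-9; print('slope deg',np.degrees(np.arctan(np.polyfit(r,W[:,2],1)[0])))
cv2.imwrite('pics/c12.png',np.hstack([cv2.resize(s['pixels'][160:310,190:370],(400,333)),cv2.resize(t['pixels'][110:280,200:380],(390,333))]))
E
```

```text
clock: 17.38
ee_pos: [0.5476, 0.2087, 0.3186]
eef_rot: [-152.8, 89.9, -159.2]
force: [0.7, 0.0, -0.4]
grip_width: 0.004
129 r 0.05931931995594335 0.12109273210745577 z 0.24174042297230858 0.24854259062145723 0.25312672502639144
slope deg 0.9345472659269679
181 r 0.051182403421306776 0.24657337488260603 z 0.23055625277234149 0.246779342260793 0.2510055020367271
slope deg -1.1293546516531898
```

View pics/c12.png

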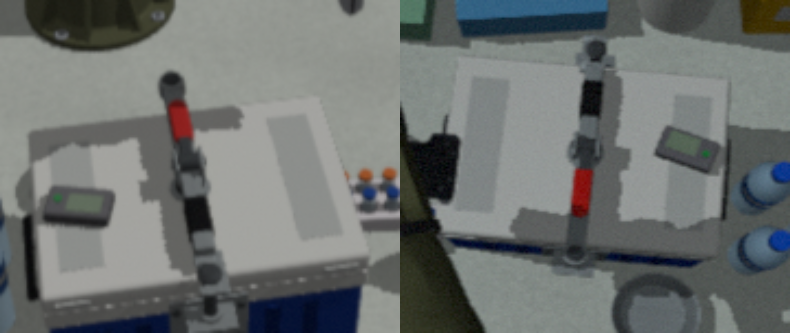

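View pics/wrist12.png

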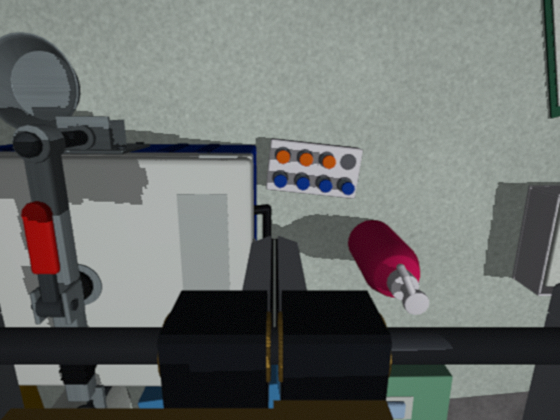

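The lever lies flat along the bar, with its paddle at top-crop (583,193), and the bar is on the keeper. A last check that nothing else moved.

Run:
```python
from h import *
a=dict(np.load('pics/top0.npz'));b=dict(np.load('pics/top12.npz'))
g=[cv2.cvtColor(x['pixels'],cv2.COLOR_BGR2GRAY) for x in(a,b)]
for n,(x,y,w,h) in dict(logger=(314,172,36,26),bottles=(355,188,58,62),dish=(295,246,46,48)).items():
    r=cv2.matchTemplate(g[1][y-6:y+h+6,x-6:x+w+6],g[0][y:y+h,x:x+w],cv2.TM_CCOEFF_NORMED);_,v,_,l=cv2.minMaxLoc(r);print(n,l[0]-6,l[1]-6,round(v,3))
a=dict(np.load('pics/scene0.npz'));b=dict(np.load('pics/scene12.npz'))
g=[cv2.cvtColor(x['pixels'],cv2.COLOR_BGR2GRAY) for x in(a,b)]
for n,(x,y,w,h) in dict(rack=(350,238,34,26),pump=(390,230,34,62),logger=(206,242,38,22),lidedge=(205,275,60,20)).items():
    r=cv2.matchTemplate(g[1][y-6:y+h+6,x-6:x+w+6],g[0][y:y+h,x:x+w],cv2.TM_CCOEFF_NORMED);_,v,_,l=cv2.minMaxLoc(r);print(n,l[0]-6,l[1]-6,round(v,3))
t=dict(np.load('pics/top12.npz'))
for x,y in[(200+592/390*180*1,110)]: pass
for n,u,v in[('sleeve',200+591*0+ (591-400)*180/390,110+98*170/333),('keeper',200+(596-400)*180/390,110+48*170/333),('nut',200+(575-400)*180/390,110+255*170/333)]:
    w=world(t,u,v);print(n,w.round(3),np.degrees(np.arctan2(*(w[:2]-Pv)[::-1])).round(2))
print(bot.sense()['force'])
```

```text
logger 0 0 0.995
bottles 0 0 0.99
dish 0 0 0.988
rack 0 0 0.975
pump 0 0 1.0
logger 0 0 1.0
lidedge 0 0 1.0
sleeve [ 0.694 -0.02   0.233] -6.55
keeper [ 0.771 -0.029  0.228] -6.58
nut [0.471 0.006 0.246] 154.08
[-0.03931217  0.09331282 -0.14260603]
```

```bash
python3 -c "
from station import order
print(order.finish_job())"
```

```text
the job is handed in; nothing more can be done
None
```

The cool box is locked and the job is handed in, at about 17.5 s on the clock.

- **Clamp bar:** I swung it home with the back of the shut fingers, slowing near the end. At the stop the push force rose to about 15 N with no further motion. The sleeve's direction from the pivot is −6.55° and the keeper's is −6.58°.
- **Cam lever:** I pushed it down with the fingertip until it hit its stop, where the wrist force read about 38 N downward (about 42 N in all) with no further motion. The red paddle lies flat to within about 1°, with its upper face at about 0.2485 m against the 0.249 m stated.
- **Everything else:** Image matching before and after shows no shift of the logger, lid edge, bottles, rack, pump bottle or dish. The robot was clear of everything, with wrist force near zero.

**Disagreement:** The cameras put the shut fingertips about 37 mm above the reported TCP. My first push therefore passed over the bar without touching it, so I went back and used the measured tip height instead. I did not look directly at the rubber foot under the bar; that it clamps the lid is inferred from the lever position.

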